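# Sweep the dry clay scraps into the scrap pan

### The job

With closed fingers, sweep the three dry clay lumps across the table and in through the open side of the scrap pan, until each lies wholly inside it. Push them gently along the surface: do not pinch or squeeze them, and do not lift them. Leave the cup, the spool and the flat bead where they are.

Things in the scene. Friction and masses are not known exactly. Their poses are not given: they have to be found in the camera images.
- scrap_pan: low scrap pan screwed to the table (it cannot move): bare-metal floor between three wooden rails 9 mm thick, 20 mm high; open on its +y side, the mouth. Origin on the table under the floor's centre; x across, y out through the mouth, z up. Inside x -95 to +95 mm, y -60 (back rail) to +60 (edge of mouth). The mouth faces the robot's right (world -y) within 17 degrees.
- pan_floor (a point): point on top of the pan's floor at its centre, 2 mm above the table; axes as scrap_pan. The 2 mm floor is bevelled down to the table over the last 16 mm at the mouth (y +44 to +60 mm), so that things slide in. Two flat screw tabs, 5 mm high, stick out behind the back rail to y -90 mm.
- lump_0: largest of three dried, hard, rough dark brown clay lumps, 35 x 41 x 26 mm, loose; it slides when pushed and may turn or tumble. Origin at the centre of its underside as it first lies; z up at the start, yaw any
- lump_0_center (a point): centre of that largest lump, about half its height up
- lump_1: smallest of three dried, hard, rough dark brown clay lumps, 27 x 33 x 20 mm, loose; it slides when pushed and may turn or tumble. Origin at the centre of its underside as it first lies; z up at the start, yaw any
- lump_1_center (a point): centre of that smallest lump, about half its height up
- lump_2: middle-sized of three dried, hard, rough dark brown clay lumps, 29 x 36 x 23 mm, loose; it slides when pushed and may turn or tumble. Origin at the centre of its underside as it first lies; z up at the start, yaw any
- lump_2_center (a point): centre of that middle-sized lump, about half its height up
- cup: small buff clay cup standing upright, 57 mm across, 58 mm high, loose; origin at the centre of its foot. To be left alone
- spool: spool of dark thread with wooden ends, lying on its side, 29 x 36 x 29 mm, loose; origin at the centre of its underside. To be left alone
- bead: finished flat, smooth round clay bead, dark brown, 28 mm across and only 7 mm thick, loose; origin at the centre of its underside. To be left alone
Things that resemble listed ones, but are neither listed nor needed, are in the scene too. What is shaped like the lump_0 but orange is not meant.

How it is judged:
By the outcome, as a careful person would: the job done as asked, in the order asked, and still so for the second after the job is handed in, with the robot touching nothing.
It also fails if it takes over 72 s, if anything falls off the work surface, if the arm or the gripper's body presses on something with over 40 N, if the wrist force passes 120 N, or if a joint passes its speed limit or range.

### The arm

A 6-joint arm with a two-finger parallel gripper is mounted at the origin on a cart in front of the work surface, level with it; the furniture and walls round the work are solid. World frame = base frame: x ahead of the robot, y to its left, z up, the work surface at z = 0. Lengths are in m, angles in rad, forces in N, time in s.
With the tool pointing down it reaches from about 0.35 to 0.775 m from the base axis. Payload 5.5 kg.
Tool frame: the origin (TCP) lies on the centre line of the jaws, within the pads' length; the fingertips stand 11 mm ahead of it and the grasp point (between the pads) lies 8 mm behind it (env.tip_extent is the distance from the TCP to the fingertips, in m); z points along the fingers, y is the line along which they close (so a half turn about z gives the same grasp; the last joint's range is limited). The gripper opens to 85 mm and grips with 20 to 120 N. Pads are 22 mm wide; open, the fingers measure 114 mm over their backs; the gripper's body (76 mm by 85 mm) begins 54 mm behind the grasp point. The pads swing forward as they close: fully open they stand 13 mm farther back than shut.
Start: joints at [1.127, 0.313, 0.046, 1.304, 0, 1.431], TCP at [0.172, 0.549, 0.242] pointing down, gripper open.
Joint ranges: [-2.76, 2.76], [-0.86, 1.69], [-1.03, 1.26], [-2.2, 2.34], [-1.47, 1.5], [-3.14, 3.14]. Speed limits (rad/s): [2.57, 2.57, 3.14, 3.14, 3.14, 3.14].

### API

Orientations are given as a unit quaternion [w, x, y, z].
In Python, from workcell import env gives the robot as it stands.
- The arm moves only by the shell command python3 -m jog 'ROWS' [FORCE]. ROWS is JSON, a list of rows, each a list of 5 numbers: the gripper's target within -1 to 1 (shut at 1, half-way at 0, fully open at -1), then the shift along the tool's x, y, z in m, then the turn about the tool's z in degrees. In form: [[fingers, tx, ty, tz, turn], ...]. A call has 1 to 5 rows; each row shifts and turns the commanded pose from where the row before left it, along the tool's axes as they then stand; what a row does not reach is not made up. A row lasts 1/12 s, in which the tool goes at most 41.7 mm and 7.16 degrees, less where a joint would pass 70% of its speed; a pose out of reach is approached as far as the arm can. A call is refused whole if a number of a shift passes 0.0417 or a number of a turn 7.16, either way. A call with a gripper value outside its range is refused whole. The fingers move at their own pace and stop on an object; FORCE is the grip in N (left out, the last holds). Time passes only in rows, so rows that do not move let the fingers close. It gives the time, the measured TCP pose, the force, the opening and the grip force at its end, in the units of the state.
- env.get_state(): the state, without advancing time (a new reading comes with each control period).
- env.read_camera(name): name is "scene" or "side" or "wrist"; returns a dict with "img" (480x640x3 uint8, red, green, blue), "fov_y" (degrees; the focal length in pixels is half the picture's height over the tangent of half this angle, whatever the lens; pixels are square), "cx", "cy" (the principal point, pixels), "D" ([k1, k2, p1, p2, k3] as OpenCV has them; the pictures are not rectified), "T" (4x4, takes a point from camera to world coordinates). Camera axes: x right, y up, looking along -z (the intrinsics and any distortion apply to the point x, -y, -z); pixel columns grow to the right and rows downward; lengths in m; the calibration is good to about 2 mm. A picture is of the moment at which its call begins. There is no depth.
- env.hand_in(): hands the job in; it is judged then, once.
The state is a dict: "clock": time; "joint_pos": joint angles; "qvel": joint speeds; "tau": joint torques, N m; "tcp_pos": TCP position; "orientation": TCP orientation; "wrist_force": force on the tool from outside, world axes, zero at the start; "ft_torque": the same for the moment, N m; "finger_gap": finger opening in m; "grip_force": force on a finger pad.
Only numpy, scipy, OpenCV 4.12 (cv2) and the standard library are available. Lean on these libraries where they do the work, as an engineer would, in place of code of your own. Each camera call takes 0.05 s, during which the arm holds its last target. There are 200 camera calls.

## Working session

There is one attempt and no reset: what is moved stays moved. The work goes in short steps, Python scripts to look and compute and a shell command to move; the robot and the scene stay as the last step left them, time stands still between calls to the robot, and variables do not carry over. Pictures are saved under pics/ and viewed, at most 10 in all, crops included, and the job is handed in when it is done.

```bash
ls; mkdir -p pics
cat > h.py <<'E'
import numpy as np, cv2
from workcell import env
def cam(n):
    c=env.read_camera(n); h=c["img"].shape[0]
    f=h/2/np.tan(np.radians(c["fov_y"])/2)
    c["K"]=np.array([[f,0,c["cx"]],[0,f,c["cy"]],[0,0,1]]); c["Dv"]=np.array(c["D"],float); c["T"]=np.array(c["T"]); return c
def ray(c,uv):
    p=cv2.undistortPoints(np.array(uv,float).reshape(-1,1,2),c["K"],c["Dv"]).reshape(-1,2)
    d=np.c_[p[:,0],-p[:,1],-np.ones(len(p))]@c["T"][:3,:3].T
    return c["T"][:3,3],d
def plane(c,uv,z):
    o,d=ray(c,uv); return o+d*((z-o[2])/d[:,2])[:,None]
def proj(c,P):
    q=(np.atleast_2d(P)-c["T"][:3,3])@c["T"][:3,:3]; q=q*[1,-1,-1]
    return cv2.projectPoints(q,np.zeros(3),np.zeros(3),c["K"],c["Dv"])[0].reshape(-1,2)
def save(c,n): cv2.imwrite("pics/"+n,c["img"][:,:,::-1])
E
python3 - <<'E'
from h import *
for n in ("scene","side","wrist"):
    c=cam(n); save(c,n+"0.png"); print(n,c["T"].round(3).tolist(),c["fov_y"])
s=env.get_state(); print(s["clock"],s["orientation"],s["tcp_pos"],s["finger_gap"])
E
```

```text
pics
scene [[0.435, 0.504, -0.746, -0.145], [-0.9, 0.225, -0.373, -0.283], [-0.02, 0.834, 0.551, 0.569], [0.0, 0.0, 0.0, 1.0]] 43.1720645079402
side [[-0.928, 0.214, -0.305, 0.35], [-0.373, -0.492, 0.787, 0.726], [0.018, 0.844, 0.536, 0.491], [0.0, 0.0, 0.0, 1.0]] 56.55406597780866
wrist [[0.299, -0.913, -0.278, 0.101], [0.954, 0.286, 0.089, 0.571], [-0.001, -0.292, 0.956, 0.374], [0.0, 0.0, 0.0, 1.0]] 70.38265730822178
0.15 [-1.95990044e-04  1.51337893e-01  9.88481844e-01 -6.69163414e-04] [0.17188268 0.54833528 0.24161468] 0.08499184878536886
```

View pics/scene0.png

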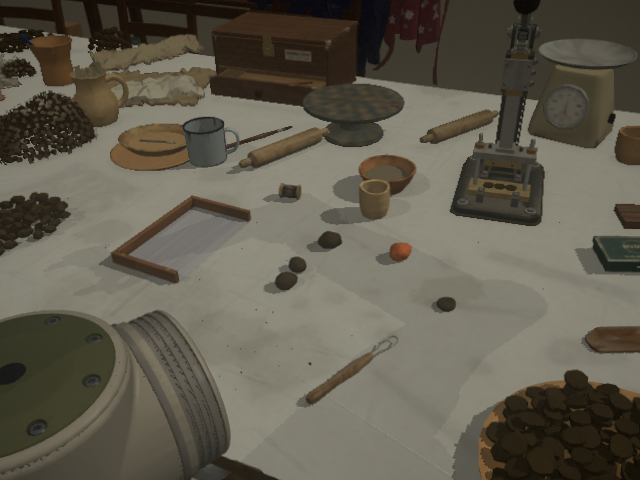

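View pics/side0.png

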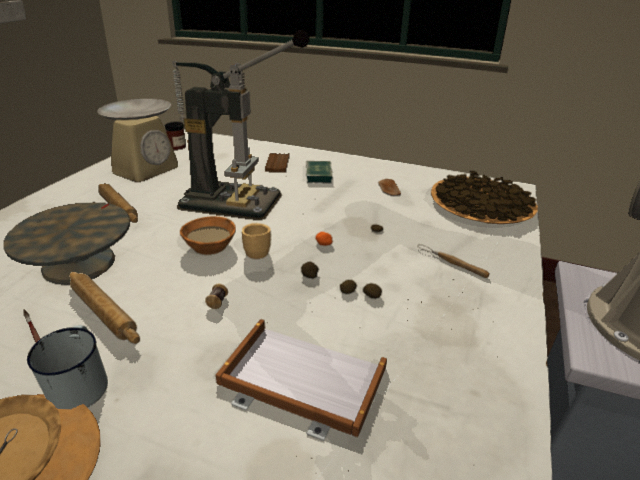

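Scene view: the dark things are lumps at (330,240), (298,264) and (287,281), the flat bead at (446,304), the orange decoy at (400,252), the spool at (290,191) and the cup at (374,198). The pan spans about (113..250, 197..280) and its mouth faces the lumps. In the side view the lumps are at (310,270), (348,286) and (372,291), the bead at (377,228), and the pan's corners near (220,378), (262,325), (385,362) and (357,430).

```bash
cat > m.py <<'E'
from h import *
def blobs(c,box,vmax=75,amin=60):
    g=c["img"].max(2); m=((g<vmax)*255).astype(np.uint8); k=np.zeros_like(m); x0,y0,x1,y1=box; k[y0:y1,x0:x1]=m[y0:y1,x0:x1]
    n,l,s,ce=cv2.connectedComponentsWithStats(k)
    return [(s[i,4],ce[i],s[i,:4]) for i in range(1,n) if s[i,4]>amin]
E
python3 - <<'E'
from m import *
S=cam("scene");D=cam("side")
for c,b,n in ((S,(265,175,480,330),"S"),(D,(200,210,420,320),"D")):
    for a,ce,bb in blobs(c,b): print(n,a,ce.round(1),bb,plane(c,[ce],.011).round(3)[0])
# rough pan corners: rail tops at z=.02
print("scene corners top",plane(S,[(113,250),(193,197),(250,211),(178,272)],.02).round(3).tolist())
print("side corners top",plane(D,[(385,360),(357,425),(218,372),(262,322)],.02).round(3).tolist())
a=cv2.resize(S["img"][170:330,100:480],None,fx=2.1,fy=2.1,interpolation=cv2.INTER_CUBIC)
b=cv2.resize(D["img"][200:450,200:430],None,fx=1.6,fy=1.6,interpolation=cv2.INTER_CUBIC)
cv2.imwrite("pics/c1.png",a[:,:,::-1]);cv2.imwrite("pics/c2.png",cv2.resize(D["img"][220:450,190:420],None,fx=2.5,fy=2.5)[:,:,::-1])
E
```

```text
S 924 [466.2 198.2] [450 175  30  44] [ 0.829 -0.076  0.011]
S 208 [398.4 185.6] [389 176  24  19] [0.824 0.053 0.011]
S 189 [289.  191.9] [279 185  20  15] [0.718 0.233 0.011]
S 125 [367.4 210.3] [360 189  21  30] [0.716 0.072 0.011]
S 326 [329.2 240.1] [317 231  25  18] [0.602 0.092 0.011]
S 529 [290.2 274. ] [275 257  31  33] [0.493 0.106 0.011]
S 227 [445.6 303.9] [436 297  20  15] [ 0.522 -0.13   0.011]
D 438 [239.8 213.3] [200 210  71  10] [ 0.836 -0.056  0.011]
D 66 [376.3 228.2] [371 225  12   7] [ 0.529 -0.115  0.011]
D 261 [213.7 247. ] [200 236  32  18] [0.811 0.093 0.011]
D 208 [309.5 270.1] [302 262  16  17] [0.603 0.091 0.011]
D 166 [347.7 286.8] [340 280  16  14] [0.521 0.112 0.011]
D 197 [372.1 290.8] [363 284  19  15] [0.478 0.106 0.011]
D 100 [220.9 293.7] [216 287  11  17] [0.717 0.218 0.011]
scene corners top [[0.423, 0.39, 0.02], [0.616, 0.377, 0.02], [0.616, 0.254, 0.02], [0.418, 0.258, 0.02]]
side corners top [[0.414, 0.267, 0.02], [0.419, 0.386, 0.02], [0.621, 0.379, 0.02], [0.613, 0.263, 0.02]]
```

View pics/c1.png

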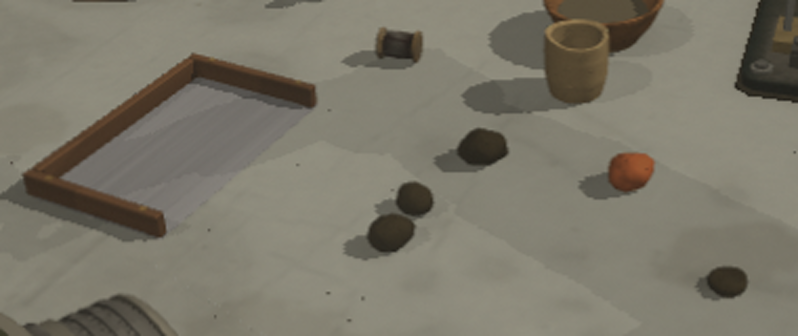

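View pics/c2.png

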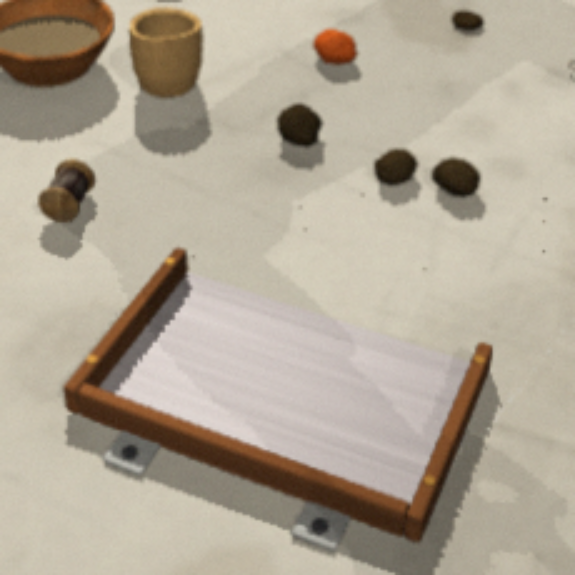

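The crops confirm the three dark lumps. The bead is the flat disc apart from them, and the orange one is excluded. The lumps lie at about (0.602,0.091), (0.521,0.112) and (0.478,0.106). The pan's inside runs x ≈ 0.423–0.613 and y ≈ 0.26–0.38, turned about -2°. Next I shut the fingers, turn tool x to world +y, and go behind the lumps.

```bash
python3 -m jog '[[1,0,0,0,7.16],[1,0,0,0,7.16],[1,0,0,0,7.16],[1,0,0,0,7.16],[1,0,0,0,7.16]]' 20
python3 -m jog '[[1,0,0,0,7.16],[1,0,0,0,7.16],[1,0,0,0,7.16],[1,0,0,0,7.16],[1,0,0,0,7.16]]'
python3 -m jog '[[1,-0.033,0.02,0,1],[1,-0.033,0.02,0,0],[1,-0.033,0.02,0,0],[1,-0.033,0.02,0,0],[1,-0.033,0.02,0,0]]'
python3 -m jog '[[1,-0.033,0.02,0,0],[1,-0.033,0.02,0,0],[1,-0.033,0.02,0,0],[1,-0.033,0.02,0,0],[1,-0.033,0.02,0,0]]'
python3 -m jog '[[1,-0.033,0.02,0,0],[1,-0.033,0.02,0,0],[1,-0.033,0.02,0,0],[1,-0.033,0.02,0,0],[1,-0.033,0.02,0,0]]'
python3 - <<'E'
from m import *
c=cam("wrist"); save(c,"w1.png"); s=env.get_state(); print(s["clock"],s["tcp_pos"].round(4),s["orientation"],s["joint_pos"],s["wrist_force"])
E
```

```text
clock: 0.67
tcp_pos: [0.172, 0.5486, 0.2421]
orientation: [-0.0, 0.451, 0.893, -0.0]
wrist_force: [0.1, 0.2, -0.3]
finger_gap: 0.0253
grip_force: 0.0
clock: 1.08
tcp_pos: [0.172, 0.5486, 0.2421]
orientation: [0.0, 0.703, 0.711, -0.0]
wrist_force: [-0.1, -0.2, -0.8]
finger_gap: 0.0003
grip_force: 0.0
clock: 1.5
tcp_pos: [0.2729, 0.3825, 0.2422]
orientation: [0.0, 0.707, 0.707, 0.0]
wrist_force: [0.7, 1.1, -0.2]
finger_gap: 0.0001
grip_force: 0.0
clock: 1.92
tcp_pos: [0.3731, 0.2173, 0.2425]
orientation: [0.0, 0.707, 0.707, 0.0]
wrist_force: [1.1, 0.4, -0.2]
finger_gap: -0.0001
grip_force: 0.0
clock: 2.33
tcp_pos: [0.4731, 0.0521, 0.2424]
orientation: [0.0, 0.707, 0.707, 0.0]
wrist_force: [0.8, 1.1, -0.6]
finger_gap: 0.0002
grip_force: 0.0
2.3833 [0.4773 0.0469 0.2422] [ 2.72399715e-03  7.09043657e-01  7.05159323e-01 -1.33121045e-05] [-0.06742816  0.12586575 -0.19334833  1.24750653 -0.00361526  1.50885411] [ 6.11145125 -5.27015329  0.62945228]
```

View pics/w1.png

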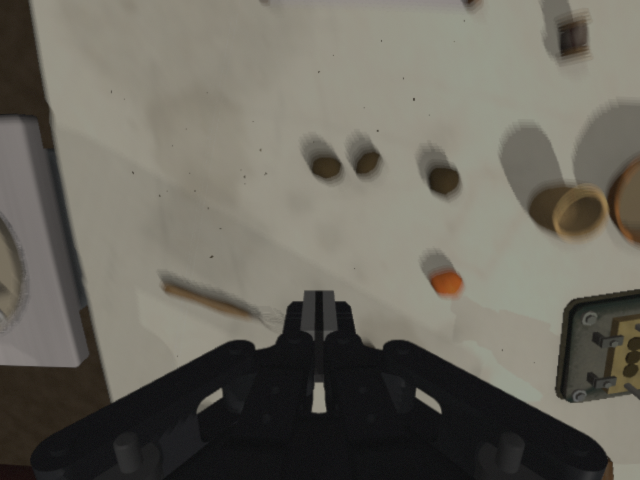

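The wrist view shows the lumps at (325,167), (367,162) and (443,180), the orange decoy at (447,282) and the pan edge at the top. I measure again now that the arm is still, triangulating with the side camera.

```bash
cat >> m.py <<'E'
def tri(a,ua,b,ub):
    o1,d1=ray(a,[ua]);o2,d2=ray(b,[ub]);d1=d1[0]/np.linalg.norm(d1);d2=d2[0]/np.linalg.norm(d2)
    t=np.linalg.lstsq(np.c_[d1,-d2],o2-o1,rcond=None)[0]; return (o1+d1*t[0]+o2+d2*t[1])/2
def lumps(c,box,vmax,lo=150,hi=1500):
    out=[]
    for a,ce,bb in blobs(c,box,vmax,lo):
        if a<hi: out.append((a,ce))
    return out
E
python3 - <<'E'
from m import *
c=cam("wrist");D=cam("side");S=cam("scene"); s=env.get_state(); print(s["tcp_pos"].round(4),s["orientation"].round(3),s["wrist_force"].round(1))
W=lumps(c,(270,120,480,215),85)
for a,ce in W:
    p=plane(c,[ce],.011)[0]; print("W",a,ce.round(1),p.round(3))
    for b,bc in lumps(D,(295,255,390,305),75,100):
        q=plane(D,[bc],.011)[0]
        if np.linalg.norm(p-q)<.02: print("   tri",tri(c,ce,D,bc).round(3))
# pan floor boundary from side view: light floor mask
hsv=cv2.cvtColor(D["img"],cv2.COLOR_RGB2HSV); 
m=((hsv[...,1]>110)&(hsv[...,0]<16)&(hsv[...,2]>40)).astype(np.uint8)*255
k=np.zeros_like(m);k[315:445,210:395]=m[315:445,210:395]
cs=max(cv2.findContours(k,0,2)[0],key=cv2.contourArea)
print("rail",cv2.approxPolyDP(cs,4,True).reshape(-1,2).tolist(),plane(D,cv2.approxPolyDP(cs,4,True).reshape(-1,2),.02).round(3).tolist())
E
```

```text
[0.4726 0.0531 0.2419] [-0.001  0.708  0.706 -0.   ] [-0.5 -0.1 -0.3]
W 653 [359.6 151.2] [0.521 0.111 0.011]
   tri [0.521 0.111 0.01 ]
W 791 [318.2 155.7] [0.479 0.107 0.011]
   tri [0.478 0.107 0.012]
W 942 [436.7 168.3] [0.603 0.094 0.011]
   tri [0.602 0.094 0.013]
rail [[216, 374], [219, 384], [357, 435], [386, 359], [381, 358], [384, 364], [379, 363], [359, 410], [364, 413], [358, 413], [354, 422], [229, 375], [262, 331], [263, 320]] [[0.622, 0.383, 0.02], [0.609, 0.397, 0.02], [0.415, 0.4, 0.02], [0.414, 0.265, 0.02], [0.421, 0.265, 0.02], [0.414, 0.275, 0.02], [0.421, 0.276, 0.02], [0.423, 0.364, 0.02], [0.416, 0.366, 0.02], [0.423, 0.369, 0.02], [0.424, 0.384, 0.02], [0.605, 0.378, 0.02], [0.604, 0.281, 0.02], [0.614, 0.258, 0.02]]
```

```bash
python3 -m jog '[[1,0.001,0.0055,0.037,0],[1,0,0,0.037,0],[1,0,0,0.037,0],[1,0,0,0.037,0],[1,0,0,0.037,0]]' | head -2
python3 -m jog '[[1,0,0,0.025,0],[1,0,0,0.014,0],[1,0,0,0,0],[1,0,0,0,0]]' | head -4
python3 -m jog '[[1,0.008,0,0,0],[1,0.008,0,0,0],[1,0.008,0,0,0],[1,0.008,0,0,0],[1,0.008,0,0,0]]'| head -4
python3 -m jog '[[1,0.008,0,0,0],[1,0.008,0,0,0],[1,0.008,0,0,0],[1,0.008,0,0,0],[1,0.008,0,0,0]]'| head -4
python3 - <<'E'
from m import *
c=cam("wrist"); save(c,"w2.png"); s=env.get_state(); print(s["tcp_pos"].round(4),s["wrist_force"].round(1))
E
```

```text
clock: 2.95
tcp_pos: [0.477, 0.0568, 0.0562]
clock: 3.28
tcp_pos: [0.4767, 0.0564, 0.018]
orientation: [-0.001, 0.706, 0.708, -0.001]
wrist_force: [0.9, 0.5, 0.2]
clock: 3.7
tcp_pos: [0.4787, 0.0961, 0.0192]
orientation: [0.001, 0.707, 0.707, 0.001]
wrist_force: [-0.3, -0.3, -0.2]
clock: 4.12
tcp_pos: [0.478, 0.1359, 0.0183]
orientation: [-0.0, 0.707, 0.707, 0.0]
wrist_force: [0.1, 0.1, 0.4]
[0.478  0.137  0.0183] [0.4 1.2 0.2]
```

View pics/w2.png

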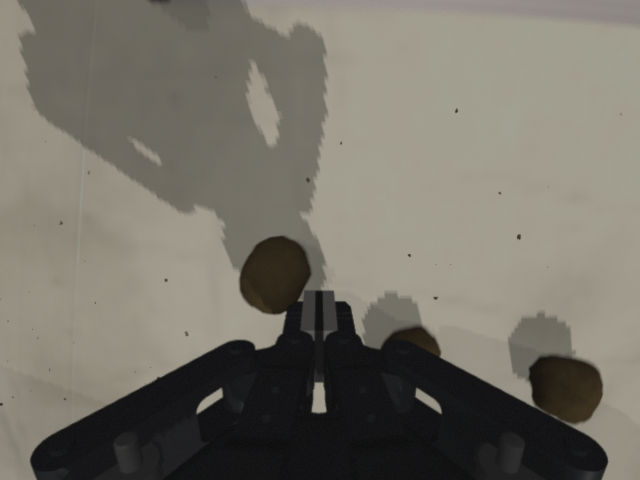

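The lump, at (276,275), is slipping off to the left of the fingers at (320,300). I'll locate it, back up and re-aim.

```bash
cat >> m.py <<'E'
def brown(c,z=.012,lo=150):
    i=c["img"].astype(int); m=(((i[...,0]-i[...,2])>14)&(i.max(2)<110)&(i[...,0]<130)).astype(np.uint8)*255
    m=cv2.morphologyEx(m,cv2.MORPH_OPEN,np.ones((5,5)))
    n,l,s,ce=cv2.connectedComponentsWithStats(m)
    for k in range(1,n):
        if s[k,4]>lo: print(s[k,4],ce[k].round(0),plane(c,[ce[k]],z)[0].round(4)[:2], "box",plane(c,[(s[k,0],s[k,1]),(s[k,0]+s[k,2],s[k,1]+s[k,3])],z)[:,:2].round(3).tolist())
def look(n="wrist",name=None,lo=150):
    c=cam(n); 
    if name: save(c,name)
    s=env.get_state(); print(round(s["clock"],2),s["tcp_pos"].round(4),s["wrist_force"].round(1)); brown(c,lo=lo)
E
python3 -c "
from m import *
look()"
```

```text
4.22 [0.4779 0.1363 0.0182] [ 0.1 -0.4  0.2]
159 [159.   3.] [0.4209 0.261 ] box [[0.416, 0.262], [0.425, 0.259]]
3663 [270. 276.] [0.4572 0.1555] box [[0.445, 0.172], [0.473, 0.136]]
227 [426. 344.] [0.5292 0.1212] box [[0.524, 0.126], [0.535, 0.115]]
2673 [573. 396.] [0.609  0.0891] box [[0.59, 0.107], [0.632, 0.067]]
```

```bash
python3 -m jog '[[1,-0.015,0,0,0],[1,-0.015,0,0,0],[1,0,-0.012,0,0],[1,0,-0.012,0,0],[1,0,0,0,0]]' | head -2
python3 -m jog '[[1,0.008,0,0,0],[1,0.008,0,0,0],[1,0.006,0,0,0],[1,0.006,0,0,0],[1,0.006,0,0,0]]'| head -2
python3 -m jog '[[1,0.006,0,0,0],[1,0.006,0,0,0],[1,0.006,0,0,0],[1,0.006,0,0,0],[1,0,0,0,0]]'| head -4
python3 -c "
from m import *
look()"
```

```text
clock: 4.63
tcp_pos: [0.4509, 0.1047, 0.0176]
clock: 5.05
tcp_pos: [0.4546, 0.14, 0.0184]
clock: 5.47
tcp_pos: [0.4541, 0.1642, 0.0183]
orientation: [-0.0, 0.707, 0.707, 0.0]
wrist_force: [-0.1, 0.2, 0.0]
5.52 [0.454  0.1637 0.0183] [0.3 0.3 0.1]
2821 [218.  39.] [0.4175 0.2759] box [[0.411, 0.289], [0.424, 0.261]]
4084 [323. 252.] [0.4563 0.1937] box [[0.442, 0.21], [0.472, 0.176]]
1631 [608. 432.] [0.612  0.0908] box [[0.593, 0.106], [0.634, 0.065]]
```

```bash
python3 -m jog '[[1,0.006,0.001,0,0],[1,0.006,0,0,0],[1,0.006,0,0,0],[1,0.006,0,0,0],[1,0.006,0,0,0]]'| head -2
python3 -m jog '[[1,0.006,0,0,0],[1,0.006,0,0,0],[1,0.006,0,0,0],[1,0.006,0,0,0],[1,0,0,0,0]]'| head -4
python3 -c "
from m import *
look()"
```

```text
clock: 5.93
tcp_pos: [0.4551, 0.1936, 0.0183]
clock: 6.35
tcp_pos: [0.4552, 0.2182, 0.0183]
orientation: [-0.0, 0.707, 0.707, 0.0]
wrist_force: [-0.3, 0.1, -0.1]
6.4 [0.4551 0.2177 0.0183] [ 0.6 -0.4 -1. ]
7532 [221. 107.] [0.4182 0.3063] box [[0.413, 0.343], [0.424, 0.261]]
4148 [324. 252.] [0.4581 0.2476] box [[0.444, 0.264], [0.474, 0.229]]
```

```bash
python3 -m jog '[[1,0.006,0.002,0,0],[1,0.007,0,0,0],[1,0.007,0,0,0],[1,0.007,0,0,0],[1,0.007,0,0,0]]'| head -2
python3 -m jog '[[1,0.007,0,0,0],[1,0.007,0,0,0],[1,0.007,0,0,0],[1,0,0,0,0]]'| head -4
python3 -c "
from m import *
look()"
```

```text
clock: 6.82
tcp_pos: [0.4571, 0.2517, 0.0183]
clock: 7.15
tcp_pos: [0.4572, 0.2735, 0.0184]
orientation: [-0.0, 0.707, 0.708, 0.0]
wrist_force: [-0.3, 1.1, 0.3]
7.2 [0.4571 0.2729 0.0183] [-1.   0.   0.5]
15520 [304. 110.] [0.4519 0.3601] box [[0.414, 0.393], [0.615, 0.26]]
4230 [322. 254.] [0.4593 0.3025] box [[0.445, 0.319], [0.475, 0.284]]
860 [632. 312.] [0.6067 0.2731] box [[0.594, 0.295], [0.616, 0.256]]
```

```bash
python3 -m jog '[[1,0.006,0.001,0,0],[1,0.007,0,0,0],[1,0.007,0,0,0],[1,0.007,0,0,0],[1,0.006,0,0,0]]'| head -2
python3 -m jog '[[1,0,0,0,0],[1,-0.02,0,0,0],[1,-0.01,0,-0.04,0],[1,-0.02,0,-0.04,0],[1,-0.035,0.01,-0.04,0]]'| head -2
python3 -m jog '[[1,-0.037,0.013,0,0],[1,-0.037,0.013,0,0],[1,-0.037,0.013,0,0],[1,-0.037,0.013,0,0],[1,0,0,0,0]]'| head -2
python3 -c "
from m import *
look()"
```

```text
clock: 7.62
tcp_pos: [0.4582, 0.3059, 0.0184]
clock: 8.03
tcp_pos: [0.4645, 0.2298, 0.128]
clock: 8.45
tcp_pos: [0.5206, 0.0756, 0.1268]
8.5 [0.5191 0.0782 0.1265] [-0.5  1.7 -0.1]
425 [631.  15.] [0.7308 0.2339] box [[0.723, 0.242], [0.739, 0.224]]
333 [613.  41.] [0.721  0.2173] box [[0.707, 0.222], [0.734, 0.212]]
1167 [319. 198.] [0.522  0.1107] box [[0.51, 0.125], [0.536, 0.095]]
1578 [430. 221.] [0.6047 0.0926] box [[0.589, 0.11], [0.624, 0.073]]
3648 [582. 251.] [0.7289 0.0679] box [[0.695, 0.092], [0.791, 0.026]]
2197 [619. 276.] [0.7664 0.0463] box [[0.736, 0.075], [0.792, 0.02]]
356 [431. 343.] [ 0.6158 -0.0121] box [[0.602, -0.005], [0.631, -0.021]]
1427 [100. 372.] [ 0.3275 -0.0409] box [[0.29, -0.022], [0.369, -0.062]]
160 [  4. 471.] [ 0.1931 -0.1684] box [[0.195, -0.151], [0.198, -0.18]]
```

```bash
python3 -m jog '[[1,-0.013,0.003,0.036,0],[1,0,0,0.036,0],[1,0,0,0.026,0],[1,0,0,0.01,0],[1,0,0,0,0]]' | head -2
python3 -m jog '[[1,0.007,0,0,0],[1,0.006,0,0,0],[1,0.006,0,0,0],[1,0.006,0,0,0],[1,0.006,0,0,0]]'| head -2
python3 -m jog '[[1,0.006,0,0,0],[1,0.006,0,0,0],[1,0,0,0,0]]'| head -2
python3 -c "
from m import *
look()"
```

```text
clock: 8.92
tcp_pos: [0.5178, 0.0694, 0.0158]
clock: 9.33
tcp_pos: [0.5217, 0.1005, 0.0196]
clock: 9.58
tcp_pos: [0.5208, 0.1127, 0.0186]
9.63 [0.5207 0.1122 0.0185] [0.5 0.2 0.3]
3292 [331. 259.] [0.5266 0.1389] box [[0.512, 0.153], [0.542, 0.124]]
3434 [495. 352.] [0.6063 0.0914] box [[0.588, 0.109], [0.627, 0.069]]
```

Lump is 6 mm right of the finger; I shift +6 mm after a tiny back-off and push on.

```bash
python3 -m jog '[[1,-0.006,0,0,0],[1,0,0.007,0,0],[1,0.006,0,0,0],[1,0.006,0,0,0],[1,0.006,0,0,0]]'| head -2
python3 -m jog '[[1,0.006,0,0,0],[1,0.006,0,0,0],[1,0.006,0,0,0],[1,0.006,0,0,0],[1,0,0,0,0]]'| head -2
python3 -c "
from m import *
look()"
```

```text
clock: 10.05
tcp_pos: [0.528, 0.1236, 0.0183]
clock: 10.47
tcp_pos: [0.5277, 0.1488, 0.0184]
10.52 [0.5276 0.1483 0.0184] [-0.9 -0.5  0.5]
2129 [27. 21.] [0.419  0.2688] box [[0.41, 0.277], [0.428, 0.26]]
2554 [555.  28.] [0.6156 0.2657] box [[0.604, 0.274], [0.629, 0.256]]
3226 [323. 261.] [0.53   0.1743] box [[0.514, 0.187], [0.547, 0.161]]
785 [632. 441.] [0.7029 0.0677] box [[0.69, 0.089], [0.717, 0.04]]
```

```bash
python3 -m jog '[[1,0.006,0.003,0,0],[1,0.007,0,0,0],[1,0.007,0,0,0],[1,0.007,0,0,0],[1,0.007,0,0,0]]'| head -2
python3 -m jog '[[1,0.006,0,0,0],[1,0,0,0,0]]'| head -2
python3 -c "
from m import *
look()"
```

```text
clock: 10.93
tcp_pos: [0.5308, 0.1822, 0.0184]
clock: 11.1
tcp_pos: [0.5307, 0.1888, 0.0184]
11.15 [0.5307 0.1882 0.0184] [ 0.2 -0.3 -0.7]
7279 [29. 75.] [0.4192 0.29  ] box [[0.413, 0.317], [0.429, 0.262]]
6996 [542.  78.] [0.6164 0.2881] box [[0.599, 0.314], [0.638, 0.257]]
3268 [323. 261.] [0.5333 0.2142] box [[0.518, 0.227], [0.55, 0.201]]
758 [624. 468.] [0.7079 0.0868] box [[0.69, 0.101], [0.722, 0.076]]
```

```bash
python3 -m jog '[[1,0,0.005,0,0],[1,0.007,0,0,0],[1,0.007,0,0,0],[1,0.007,0,0,0],[1,0.007,0,0,0]]'| head -2
python3 -m jog '[[1,0.007,0,0,0],[1,0.007,0,0,0],[1,0,0,0,0]]'| head -2
python3 -c "
from m import *
look()"
```

```text
clock: 11.57
tcp_pos: [0.5358, 0.2161, 0.0184]
clock: 11.82
tcp_pos: [0.5358, 0.231, 0.0184]
11.87 [0.5357 0.2304 0.0184] [-0.  -0.3 -0.4]
8586 [ 35. 121.] [0.4231 0.3151] box [[0.418, 0.359], [0.428, 0.261]]
7256 [517. 125.] [0.614  0.3132] box [[0.596, 0.356], [0.64, 0.256]]
5223 [111.  55.] [0.4584 0.338 ] box [[0.446, 0.353], [0.472, 0.321]]
3333 [319. 262.] [0.5363 0.256 ] box [[0.521, 0.269], [0.553, 0.243]]
```

```bash
python3 -m jog '[[1,0,0.004,0,0],[1,0.007,0,0,0],[1,0.007,0,0,0],[1,0.007,0,0,0],[1,0.007,0,0,0]]'| head -2
python3 -m jog '[[1,0.007,0,0,0],[1,0.007,0,0,0],[1,0,0,0,0]]'| head -2
python3 -c "
from m import *
look()"
```

```text
clock: 12.28
tcp_pos: [0.5404, 0.257, 0.019]
clock: 12.53
tcp_pos: [0.54, 0.2732, 0.0186]
12.58 [0.5396 0.2726 0.0183] [0.  0.2 0.4]
28230 [222. 126.] [0.5029 0.3543] box [[0.421, 0.395], [0.646, 0.253]]
4820 [120. 174.] [0.4592 0.3361] box [[0.446, 0.353], [0.472, 0.318]]
3430 [310. 263.] [0.5365 0.2977] box [[0.521, 0.311], [0.553, 0.284]]
225 [633. 407.] [0.7079 0.2156] box [[0.701, 0.224], [0.715, 0.206]]
```

```bash
python3 -m jog '[[1,0.007,-0.002,0,0],[1,0.007,-0.002,0,0],[1,0.007,-0.002,0,0],[1,0.007,-0.002,0,0],[1,0.007,-0.002,0,0]]'| head -2
python3 -m jog '[[1,0.006,-0.001,0,0],[1,0,0,0,0],[1,-0.02,0,0,0],[1,-0.02,0,-0.036,0],[1,-0.02,0,-0.036,0]]'| head -2
python3 -m jog '[[1,-0.037,0.016,-0.036,0],[1,-0.037,0.016,0,0],[1,-0.037,0.016,0,0],[1,-0.037,0.016,0,0],[1,-0.037,0.016,0,0]]'| head -2
python3 -m jog '[[1,-0.020,0.003,0,0],[1,0,0,0,-4],[1,0,0,0,-4],[1,0,0,0,0]]'| head -3
python3 -c "
from m import *
look()"
```

```text
clock: 13.0
tcp_pos: [0.5294, 0.3073, 0.0183]
clock: 13.42
tcp_pos: [0.5262, 0.2513, 0.0885]
clock: 13.83
tcp_pos: [0.6058, 0.0742, 0.1188]
clock: 14.17
tcp_pos: [0.6082, 0.0549, 0.118]
orientation: [-0.0, 0.656, 0.755, -0.0]
14.22 [0.6081 0.0554 0.118 ] [ 0.2 -0.4  0.3]
352 [546.   9.] [0.7281 0.2305] box [[0.72, 0.234], [0.737, 0.226]]
530 [529.  32.] [0.7209 0.2156] box [[0.706, 0.219], [0.738, 0.214]]
1922 [319. 197.] [0.6036 0.0924] box [[0.586, 0.108], [0.624, 0.075]]
8867 [605. 267.] [0.8307 0.0701] box [[0.773, 0.12], [0.887, 0.015]]
2505 [473. 248.] [0.7224 0.0704] box [[0.697, 0.086], [0.773, 0.039]]
3544 [510. 278.] [0.7575 0.0514] box [[0.722, 0.073], [0.795, 0.029]]
756 [ 19. 337.] [ 0.3715 -0.0573] box [[0.357, -0.044], [0.391, -0.069]]
470 [591. 427.] [ 0.8825 -0.0827] box [[0.857, -0.076], [0.909, -0.098]]
```

```bash
python3 -m jog '[[1,-0.008,0,0.036,0],[1,0,0,0.036,0],[1,0,0,0.02,0],[1,0,0,0.008,0],[1,0,0,0,0]]' | head -2
python3 -m jog '[[1,0.006,0,0,0],[1,0.006,0,0,0],[1,0.006,0,0,0],[1,0.006,0,0,0],[1,0.006,0,0,0]]'| head -2
python3 -m jog '[[1,0.006,0,0,0],[1,0.006,0,0,0],[1,0,0,0,0]]'| head -2
python3 -c "
from m import *
look()"
```

```text
clock: 14.63
tcp_pos: [0.6072, 0.0485, 0.0158]
clock: 15.05
tcp_pos: [0.6059, 0.0786, 0.0195]
clock: 15.3
tcp_pos: [0.6031, 0.091, 0.0183]
15.35 [0.6031 0.0904 0.0181] [-0.3  0.  -0.1]
175 [633.  66.] [0.7089 0.2118] box [[0.705, 0.214], [0.713, 0.21]]
4981 [309. 250.] [0.5952 0.1207] box [[0.577, 0.135], [0.616, 0.103]]
8777 [573. 385.] [0.737 0.068] box [[0.692, 0.09], [0.791, 0.039]]
1926 [622. 452.] [0.7854 0.0266] box [[0.761, 0.047], [0.808, 0.006]]
```

```bash
python3 -m jog '[[1,0,-0.004,0,0],[1,0.007,0,0,0],[1,0.007,0,0,0],[1,0.007,0,0,0],[1,0.007,0,0,0]]'| head -2
python3 -m jog '[[1,0.007,0,0,0],[1,0.007,0,0,0],[1,0,0,0,0]]'| head -2
python3 -c "
from m import *
look()"
```

```text
clock: 15.77
tcp_pos: [0.5954, 0.1175, 0.0181]
clock: 16.02
tcp_pos: [0.5932, 0.1322, 0.0181]
16.07 [0.5933 0.1316 0.0181] [ 0.   0.6 -0.3]
583 [428.   9.] [0.6156 0.2581] box [[0.61, 0.26], [0.624, 0.255]]
340 [627. 174.] [0.712  0.2135] box [[0.705, 0.215], [0.719, 0.211]]
4779 [302. 256.] [0.583  0.1589] box [[0.562, 0.172], [0.605, 0.143]]
1387 [597. 447.] [0.758  0.0711] box [[0.716, 0.094], [0.798, 0.048]]
```

```bash
python3 -m jog '[[1,-0.005,0,0,0],[1,0,-0.009,0,4],[1,0.005,0,0,0],[1,0.007,0,0,0],[1,0.007,0,0,0]]'| head -2
python3 -m jog '[[1,0.007,0,0,0],[1,0.007,0,0,0],[1,0.007,0,0,0],[1,0,0,0,0]]'| head -2
python3 -c "
from m import *
look()"
```

```text
clock: 16.48
tcp_pos: [0.5844, 0.1435, 0.0183]
clock: 16.82
tcp_pos: [0.5825, 0.1661, 0.0181]
16.87 [0.5825 0.1654 0.0181] [-1.3  0.2 -0.6]
3302 [430.  52.] [0.6164 0.276 ] box [[0.606, 0.292], [0.63, 0.257]]
343 [629. 158.] [0.7052 0.2451] box [[0.698, 0.248], [0.712, 0.242]]
4868 [323. 256.] [0.5829 0.194 ] box [[0.563, 0.208], [0.604, 0.176]]
507 [624. 235.] [0.7137 0.2131] box [[0.704, 0.217], [0.723, 0.209]]
```

```bash
python3 -m jog '[[1,-0.005,0,0,0],[1,0,0.006,0,-6],[1,0.006,0,0,0],[1,0.007,0,0,0],[1,0.007,0,0,0]]'| head -2
python3 -m jog '[[1,0.007,0,0,0],[1,0.007,0,0,0],[1,0,0,0,0]]'| head -2
python3 -c "
from m import *
look()"
```

```text
clock: 17.28
tcp_pos: [0.5852, 0.1796, 0.0181]
clock: 17.53
tcp_pos: [0.5823, 0.1949, 0.0181]
17.58 [0.5826 0.1943 0.0181] [-0.3  0.1 -0. ]
3718 [445.  92.] [0.6139 0.2953] box [[0.594, 0.323], [0.639, 0.261]]
619 [460. 116.] [0.622  0.2882] box [[0.614, 0.299], [0.631, 0.277]]
311 [441. 179.] [0.6211 0.2634] box [[0.616, 0.268], [0.627, 0.258]]
4939 [311. 256.] [0.575  0.2218] box [[0.554, 0.234], [0.598, 0.207]]
907 [620. 256.] [0.7108 0.2457] box [[0.697, 0.249], [0.724, 0.24]]
1380 [618. 319.] [0.7238 0.2159] box [[0.697, 0.234], [0.741, 0.207]]
```

```bash
python3 -m jog '[[1,0,-0.002,0,0],[1,0.007,0,0,0],[1,0.007,0,0,0],[1,0.007,0,0,0],[1,0.007,0,0,0]]'| head -2
python3 -m jog '[[1,0.007,0,0,0],[1,0.007,0,0,0],[1,0,0,0,0]]'| head -2
python3 -c "
from m import *
look()"
```

```text
clock: 18.0
tcp_pos: [0.5761, 0.2211, 0.0182]
clock: 18.25
tcp_pos: [0.5734, 0.2359, 0.0181]
18.3 [0.5735 0.2352 0.0181] [0.2 0.2 0.9]
4186 [53. 28.] [0.4565 0.3339] box [[0.442, 0.342], [0.474, 0.322]]
5977 [458. 136.] [0.6143 0.3217] box [[0.584, 0.364], [0.656, 0.263]]
4691 [236.  38.] [0.5247 0.3406] box [[0.508, 0.35], [0.543, 0.33]]
5084 [314. 257.] [0.5673 0.2626] box [[0.546, 0.275], [0.59, 0.248]]
1640 [610. 340.] [0.7159 0.2454] box [[0.696, 0.252], [0.738, 0.237]]
2065 [608. 392.] [0.7292 0.2165] box [[0.699, 0.23], [0.754, 0.204]]
```

```bash
python3 -m jog '[[1,-0.004,0,0,0],[1,0,-0.005,0,7],[1,0.005,0,0,0],[1,0.007,0,0,0],[1,0.007,0,0,0]]'| head -2
python3 -m jog '[[1,0.007,0,0,0],[1,0.007,0,0,0],[1,0.007,0,0,0],[1,0.007,0,0,0],[1,0.007,0,0,0]]'| head -2
python3 -m jog '[[1,0.006,0,0,0],[1,0,0,0,0]]'| head -5
python3 -c "
from m import *
look()"
```

```text
clock: 18.72
tcp_pos: [0.5689, 0.2485, 0.0183]
clock: 19.13
tcp_pos: [0.5666, 0.2843, 0.0181]
clock: 19.3
tcp_pos: [0.5662, 0.2909, 0.0181]
orientation: [-0.0, 0.688, 0.726, 0.0]
wrist_force: [-0.3, -0.7, -0.0]
finger_gap: 0.0002
19.35 [0.5661 0.2902 0.018 ] [ 0.6 -0.3  0.1]
10085 [204.  85.] [0.5183 0.3843] box [[0.444, 0.391], [0.584, 0.378]]
4086 [437. 226.] [0.6142 0.3348] box [[0.597, 0.378], [0.638, 0.277]]
3522 [ 11. 280.] [0.4255 0.2992] box [[0.432, 0.354], [0.429, 0.26]]
5062 [ 71. 207.] [0.4599 0.335 ] box [[0.445, 0.352], [0.475, 0.317]]
3906 [224. 204.] [0.5251 0.3391] box [[0.509, 0.351], [0.542, 0.326]]
5392 [322. 258.] [0.5667 0.3178] box [[0.547, 0.334], [0.588, 0.3]]
2837 [604. 417.] [0.7219 0.236 ] box [[0.695, 0.257], [0.758, 0.194]]
```

All three lumps are in: centres at y 0.335, 0.339 and 0.318, and edges well inside. I retreat and check with a picture.

```bash
python3 -m jog '[[1,-0.02,0,0,0],[1,-0.015,0,-0.03,0],[1,-0.02,0,-0.036,0],[1,-0.03,0,-0.036,0],[1,-0.03,0,-0.036,0]]'| head -2
python3 -m jog '[[1,-0.03,0,-0.02,0],[1,-0.03,0,0,0],[1,-0.02,0,0,0],[1,0,0,0,0],[1,0,0,0,0]]'| head -5
python3 - <<'E'
from m import *
c=cam("side");brown(c,lo=60)
cv2.imwrite("pics/f.png",cv2.resize(c["img"][190:450,190:420],None,fx=2.2,fy=2.2)[:,:,::-1])
s=env.get_state();print(s["clock"],s["wrist_force"].round(1))
E
```

```text
clock: 19.77
tcp_pos: [0.5717, 0.1802, 0.1495]
clock: 20.18
tcp_pos: [0.5762, 0.1, 0.1683]
orientation: [-0.0, 0.689, 0.724, 0.0]
wrist_force: [0.5, -0.1, 0.1]
finger_gap: 0.0001
30995 [92. 87.] [ 2.1681 -0.9258] box [[14.556, -9.264], [0.788, -0.098]]
1361 [325.  10.] [ 3.0652 -6.5609] box [[4.817, -9.032], [1.872, -4.361]]
56523 [526. 134.] [ 0.2054 -1.0101] box [[4.561, -9.253], [0.042, 0.085]]
4770 [275.  98.] [ 1.2415 -1.0678] box [[2.063, -2.186], [0.88, -0.556]]
115 [336.  73.] [ 1.191  -1.7328] box [[1.273, -1.778], [1.102, -1.675]]
82 [322.  80.] [ 1.1878 -1.5057] box [[1.246, -1.568], [1.124, -1.436]]
68 [337.  80.] [ 1.1214 -1.5445] box [[1.174, -1.605], [1.061, -1.469]]
85 [327.  90.] [ 1.0883 -1.3135] box [[1.142, -1.401], [1.027, -1.225]]
341 [224. 125.] [ 1.2271 -0.6194] box [[1.34, -0.719], [1.137, -0.54]]
346 [277. 163.] [ 0.8941 -0.3695] box [[0.955, -0.422], [0.836, -0.321]]
288 [107. 205.] [1.1485 0.0338] box [[1.24, -0.018], [1.076, 0.07]]
177 [267. 199.] [ 0.8122 -0.145 ] box [[0.851, -0.179], [0.771, -0.111]]
250 [237. 205.] [ 0.8633 -0.0898] box [[0.924, -0.09
[... 235 characters left out ...]
248.] [0.818  0.0999] box [[0.866, 0.093], [0.769, 0.108]]
239 [ 97. 266.] [0.9765 0.2417] box [[1.014, 0.23], [0.939, 0.252]]
464 [ 60. 272.] [1.0299 0.2841] box [[1.084, 0.276], [0.97, 0.293]]
648 [103. 315.] [0.864  0.3442] box [[0.978, 0.303], [0.775, 0.369]]
397 [244. 350.] [0.6133 0.3211] box [[0.667, 0.287], [0.565, 0.351]]
233 [623. 347.] [0.0691 0.0929] box [[0.091, 0.072], [0.047, 0.113]]
371 [274. 356.] [0.5677 0.3141] box [[0.592, 0.302], [0.545, 0.326]]
299 [293. 376.] [0.5262 0.3372] box [[0.545, 0.328], [0.506, 0.347]]
1882 [310. 407.] [0.4847 0.3776] box [[0.623, 0.38], [0.39, 0.386]]
363 [338. 388.] [0.4618 0.3338] box [[0.48, 0.323], [0.441, 0.345]]
20.2333 [-0.2 -0.5 -0.3]
```

View pics/f.png

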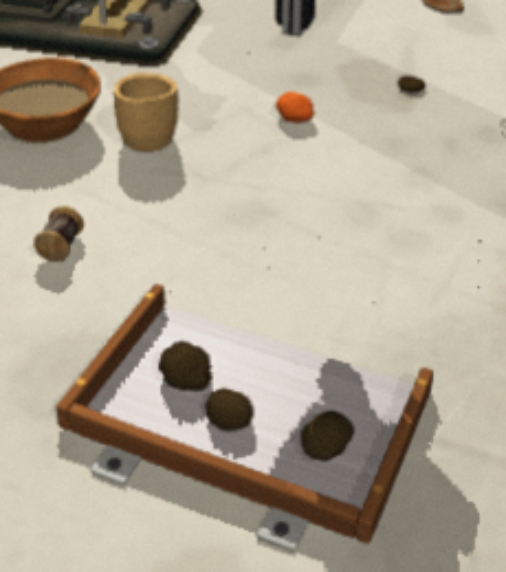

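The crop shows all three lumps inside the pan, at crop pixels (185,365), (230,408) and (327,435). The cup, spool and bead look undisturbed, and the tool is clear.

```bash
python3 -c "
from workcell import env
print(env.hand_in())"
```

```text
the job is handed in; nothing more can be done
None
```

I swept all three clay lumps into the scrap pan with closed fingers and handed the job in at about 20 s; the last picture shows each lump wholly inside, with the cup, spool and bead apparently undisturbed.

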